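Fold up the hob splash guard and lock it with its carry clip

TASK

Fold up the three-leaf splash guard, one leaf at a time: first swing the leaf on the close-set hinges fully home against the fixed centre leaf, and only then the leaf on the stand-off hinges fully home over it. Then set the carry clip over the middle of the top edge of the folded leaves and push it straight down until it is fully home and the spring hooks on both sides have clicked out into its windows, and let go. Leave the bowl, the sauce tiers and the two spoons where they are.

Things in the scene. Friction and masses are not known exactly. Their poses are not given: they have to be found in the camera images.
- guard: steel splash guard, fixed to the table by suction cups. Its upright centre leaf is 224 mm wide (guard y), 8 mm thick (guard x), top edge 224 mm up; side leaves hinged at both ends fold onto its +x face (away from the robot). Origin: on the table under the centre leaf's middle; z up. Foot plate 110 x 262 mm, rail 26 mm high. All folded, the pack spans guard x = -4 to +22 mm
- inner_leaf (a joint): angle (rad) of the side leaf on the close-set hinges at the guard's +y end. 0 = folded home against the centre leaf (pointing to guard -y, mid-plane at guard x = 9 mm); grows as it opens, 1.57 = pointing to guard +x; starts at 1.15 to 1.75. The hinge has friction (0.15 N m): the leaf stays where it is left
- outer_leaf (a joint): angle (rad) of the side leaf on the stand-off hinges at the guard's -y end. 0 = folded home over the inner leaf (pointing to guard +y, mid-plane at guard x = 18 mm); grows as it opens, 1.57 = pointing to guard +x; starts at 1.15 to 1.75. Same friction. If shut first, it keeps the inner leaf from getting home
- inner_leaf_hinge (a point): point on the inner leaf's upright hinge axis (guard x = 9, y = 116 mm) at the height of the top edge, 224 mm. The axis lies in the leaf's mid-plane
- inner_leaf_edge (a point): top corner of the inner leaf at its free edge, mid-thickness, 205 mm from the hinge axis. The leaf is a flat steel panel 8 mm thick, from 24 to 224 mm above the table
- outer_leaf_hinge (a point): point on the outer leaf's upright hinge axis (guard x = 18, y = -116 mm) at the height of the top edge, 224 mm. The axis lies in the leaf's mid-plane
- outer_leaf_edge (a point): top corner of the outer leaf at its free edge, mid-thickness, 205 mm from the hinge axis. The leaf is a flat steel panel 8 mm thick, from 24 to 224 mm above the table
- guard_top (a point): middle of the top of the folded pack (guard x = 9, y = 0, z = 224 mm), where the underside of the clip's roof lies when it is fully home; axes as the guard's
- back_hook (a joint): spring hook at mid-width on the robot-side face of the centre leaf: a barb 18 mm wide, 5 mm proud, sloped from 8 mm to 20 mm below the top edge, flat underneath. 0 = sprung out, about 0.1 rad = pressed in flush. Pushing the clip over both hooks takes some 8 to 20 N
- front_hook (a joint): the same spring hook on the outer leaf, 116 mm from its hinge axis, on its outside face; when folded it is opposite the back hook. 0 = sprung out, about 0.1 rad = pressed in flush
- clip_grip (a point): centre of the handle bar of the loose black plastic carry clip (90 g), which stands on its skirts 65 mm below. The bar is 12 mm thick (clip x), 14 mm high, 84 mm long (clip y), carried on two end posts, its underside 18 mm above the roof. Both ways round are alike. Fully home this point is 30 mm above point guard_top, clip y along guard y
- bowl: blue porcelain bowl, 144 mm across, 62 mm high, origin under its centre; not to be disturbed
- tiers: stack of three white plastic sauce tiers, 84 x 118 mm and 112 mm high, origin under its centre; not to be disturbed
- long_spoon: bamboo spoon, 270 mm long along its x, lying, origin under its middle; not to be disturbed
- short_spoon: bamboo spoon, 210 mm long along its x, lying, origin under its middle; not to be disturbed
- clip: the same carry clip, origin under its middle at the foot of the skirts: an inverted channel 84 mm long (y), 37.5 mm wide (x), 72 mm high. Skirts 29.5 mm apart inside, flared to 35 mm at the mouth, each with a 48 mm long window in its middle for a hook; roof underside 35 mm, roof top 40 mm above the origin
There are look-alikes about, which are no part of the job. What is meant by the clip is not pink, and is the smaller of those in its own colour.

How it is judged (in metres and radians):
On the way, in this order (a step that is already met when the one before it is completed fails the run):
1. the inner leaf is folded home against the centre leaf while the outer leaf still stands open (value of joint inner_leaf below 0.05 rad and value of joint outer_leaf above 0.6 rad), for 0.1 s.
2. the outer leaf is folded home over the inner leaf (value of joint inner_leaf below 0.06 rad and value of joint outer_leaf below 0.05 rad), for 0.1 s.
At the end, for the whole second after the job is handed in: Both side leaves are folded home (within 0.06 rad), inner under outer; the clip sits upright over the middle of the pack (within 20 mm along it, 6 mm across it), fully home within 3 mm, with both hooks sprung out (below 0.04 rad) in its windows, released and at rest (value of joint each of inner_leaf, outer_leaf below 0.06 rad and z of clip_grip in the frame of guard_top between 0.026 and 0.033 m and x of clip_grip in the frame of guard_top between -0.006 and 0.006 m and y of clip_grip in the frame of guard_top between -0.02 and 0.02 m and angle between clip_grip's own z axis and vertical below 0.1 rad and angle between the y axis of clip_grip and the y axis of guard, either way round below 0.12 rad and value of joint each of back_hook, front_hook below 0.04 rad and linear speed of clip below 0.02 m/s); the robot touches nothing.
It fails at once if the bowl, the sauce tiers or a spoon is moved by more than 30 mm (distance of any of bowl, tiers, long_spoon, short_spoon from where it was at the start of the episode above 0.03 m).
It also fails if it takes over 72 s, if anything falls off the work surface, if the arm or the gripper's body presses on something with over 40 N, if the wrist force passes 120 N, or if a joint passes its speed limit or range.

ROBOT

A 6-joint arm with a two-finger parallel gripper is mounted at the origin on the work surface. World frame = base frame: x ahead of the robot, y to its left, z up, the work surface at z = 0. Lengths are in m, angles in degrees, forces in N, time in s.
With the tool pointing down it reaches from about 0.4 to 0.825 m from the base axis. Payload 7 kg.
Tool frame: the origin (TCP) lies midway between the tips of the shut fingers; the grasp point (between the pads) lies 19 mm behind it; z points along the fingers, y is the line along which they close (so a half turn about z gives the same grasp; the last joint's range is limited). The gripper opens to 88 mm and grips with 3 to 60 N. Pads are 19 mm wide; open, the fingers measure 130 mm over their backs; the gripper's body (78 mm by 193 mm) begins 47 mm behind the grasp point.
Start: joints at [-49.555, 20.546, 0.682, 0, -70.136, -16.507], TCP at [0.274, -0.617, 0.227] pointing down, gripper open.
Joint ranges: [-176.03, 176.03], [-82.01, 121.73], [-58.28, 71.71], [-173.87, 95.51], [-174.79, -0.11], [-173.66, 173.66]. Speed limits (degrees/s): [136.94, 136.94, 172.46, 180, 180, 180].

INTERFACE

Orientations are given as [roll, pitch, yaw] about the fixed x, y, z axes, in that order (R = Rz(yaw) Ry(pitch) Rx(roll)).
In Python, from plant import r gives the robot as it stands.
- The arm moves only by the tool drive_tool, never from a script. Its argument "commands" is a list of rows, each an object of numbers: "hand": the closure, from 0 (fully open) to 1 (shut); "tx", "ty", "tz": the shift along the world's x, y, z scaled (see below); "turn": the turn about the world's z scaled (see below). A call has 1 to 10 rows; each row is the pose to reach, as a shift and turn from the pose commanded when the call began; what a row does not reach only later rows make up. The controller multiplies each number of a shift by 0.6 m and each number of a turn by 90 degrees. A row lasts 1/10 s, in which the tool goes at most 50 mm and 8.59 degrees, less where a joint would pass 70% of its speed; a pose out of reach is approached as far as the arm can. A call with a number of a shift or a turn outside -1 to 1 is refused whole. A call with a gripper value outside its range is refused whole. The fingers move at their own pace and stop on an object; "grip_force" is the grip in N (left out, the last holds). Time passes only in rows, so rows that repeat a pose let the fingers close. It gives the time, the measured TCP pose, the force, the opening and the grip force at its end, in the units of the state.
- r.get_state(): the state, without advancing time (a new reading comes with each control period).
- r.capture(name): name is "side" or "top"; returns a dict with "frame" (400x640x3 uint8, red, green, blue), "fx", "fy", "cx", "cy" (pixels), "D" ([k1, k2, p1, p2, k3] as OpenCV has them; the pictures are not rectified), "world_from_camera" (4x4, takes a point from camera to world coordinates). Camera axes: x right, y down, z forward; pixel columns grow to the right and rows downward; lengths in m; the calibration is good to about 2 mm. A picture is of the moment at which its call begins. There is no depth.
- r.close_job(): hands the job in; it is judged then, once.
Trained networks look in the newest picture that a camera, given by its name, has taken for a name from the list of things; names that differ only in an ending like _2 or _b are one class to them, and where a whole thing is asked for, a point or a joint stands for the part that bears it (a point fixed in the world has none). Each returns a list of dicts, best first, with "score" (0 to 1); they miss things now and then, are a little off and sometimes report something else, mostly with a low value. They report only what shows in the picture. A call takes as long as a camera call. They do not tell look-alikes from the thing itself.
- r.trace(label, camera): "pixels" (400x640 bool, what is visible of it) and "extent" ([left, top, right, bottom] in pixels, round what is visible of it).
The state is a dict: "time_s": time; "joints": joint angles; "qd": joint speeds; "joint_torque": joint torques, N m; "tcp_pos": TCP position; "eef_rot": TCP orientation; "contact_force": force on the tool from outside, world axes, zero at the start; "moment": the same for the moment, N m; "gripper_width": finger opening in m; "gripper_force": force on a finger pad.
Only numpy, scipy, OpenCV 4.12 (cv2) and the standard library are available. Lean on these libraries where they do the work, as an engineer would, in place of code of your own. Each camera call takes 0.05 s, during which the arm holds its last target. There are 200 camera calls.

## Working session

There is one attempt and no reset: what is moved stays moved. The work goes in short steps, Python scripts to look and compute and a tool call to move; the robot and the scene stay as the last step left them, time stands still between calls to the robot, and variables do not carry over. Pictures are saved under pics/ and viewed, at most 10 in all, crops included, and the job is handed in when it is done.

Besides the shell and the picture viewer there is one more tool, called after ">>>" as name([rows], argument=value, ...), one row to a line, values as JSON. drive_tool: Moves the arm, as the interface text tells. Its arguments: {"type":"object","properties":{"commands":{"type":"array"},"grip_force":{"type":"number"}},"required":["commands"]}

```bash
ls; mkdir -p pics; cat > h.py <<'E'
from plant import r
import numpy as np, cv2
def cap(n):
    c=r.capture(n); c['K']=np.array([[c['fx'],0,c['cx']],[0,c['fy'],c['cy']],[0,0,1.]]); c['D']=np.array(c['D'],float); c['T']=np.array(c['world_from_camera']); return c
def ray(c,uv):
    p=cv2.undistortPoints(np.array(uv,float).reshape(-1,1,2),c['K'],c['D']).reshape(-1,2)
    d=np.c_[p,np.ones(len(p))]@c['T'][:3,:3].T
    return c['T'][:3,3],d
def atz(c,uv,z):
    o,d=ray(c,uv); return o+d*((z-o[2])/d[:,2])[:,None]
def proj(c,P):
    Ti=np.linalg.inv(c['T']); rv=cv2.Rodrigues(Ti[:3,:3])[0]
    return cv2.projectPoints(np.array(P,float).reshape(-1,1,3),rv,Ti[:3,3],c['K'],c['D'])[0].reshape(-1,2)
def save(c,n,crop=None,s=1):
    f=c['frame'][:,:,::-1]
    if crop: l,t,R,b=crop; f=f[t:b,l:R]
    cv2.imwrite('pics/'+n,cv2.resize(f,None,fx=s,fy=s,interpolation=cv2.INTER_CUBIC))
E
python3 - <<'E'
from h import *
ims=[]
for n in ['top','side']:
    c=cap(n); save(c,n+'0.png',s=1.25); print(n,c['fx'],c['T'].round(3).tolist())
    for l in ['clip','guard','inner_leaf','outer_leaf','bowl','tiers','long_spoon','short_spoon','clip_grip','inner_leaf_edge']:
        print(l,[(round(x['score'],2),[int(v) for v in x['extent']]) for x in r.trace(l,n)])
E
```

```text
pics
top 435.0042350057458 [[0.011, -0.998, 0.06, 0.418], [-1.0, -0.011, -0.004, -0.078], [0.005, -0.06, -0.998, 1.481], [0.0, 0.0, 0.0, 1.0]]
clip [(0.87, [372, 225, 390, 259]), (0.82, [429, 189, 458, 210]), (0.65, [385, 113, 406, 177]), (0.54, [389, 196, 421, 211])]
guard [(0.87, [272, 128, 358, 216])]
inner_leaf [(0.79, [274, 130, 309, 199])]
outer_leaf [(0.74, [351, 129, 357, 195])]
bowl [(0.79, [202, 237, 245, 281])]
tiers [(0.69, [176, 169, 224, 206])]
long_spoon []
short_spoon [(0.82, [197, 112, 214, 163])]
clip_grip [(0.83, [368, 223, 392, 263]), (0.74, [429, 194, 457, 211]), (0.6, [390, 195, 416, 213]), (0.59, [277, 132, 306, 193])]
inner_leaf_edge [(0.79, [277, 132, 310, 195]), (0.62, [387, 197, 418, 209])]
side 498.5063404644645 [[-1.0, -0.001, 0.019, 0.447], [-0.014, 0.735, -0.678, 0.99], [-0.013, -0.678, -0.735, 1.306], [0.0, 0.0, 0.0, 1.0]]
clip [(0.74, [335, 185, 370, 213]), (0.64, [312, 168, 326, 196]), (0.64, [308, 145, 330, 173]), (0.3, [362, 302, 411, 346])]
guard [(0.8, [248, 181, 332, 287])]
inner_leaf [(0.74, [251, 214, 316, 276])]
outer_leaf []
bowl [(0.96, [360, 301, 412, 346])]
tiers [(0.64, [281, 319, 322, 382])]
long_spoon [(0.54, [231, 189, 251, 191])]
short_spoon [(0.77, [201, 356, 276, 372])]
clip_grip [(0.87, [341, 185, 370, 215]), (0.55, [308, 150, 329, 171]), (0.5, [315, 174, 326, 194])]
inner_leaf_edge [(0.83, [249, 215, 316, 275])]
```

View pics/top0.png

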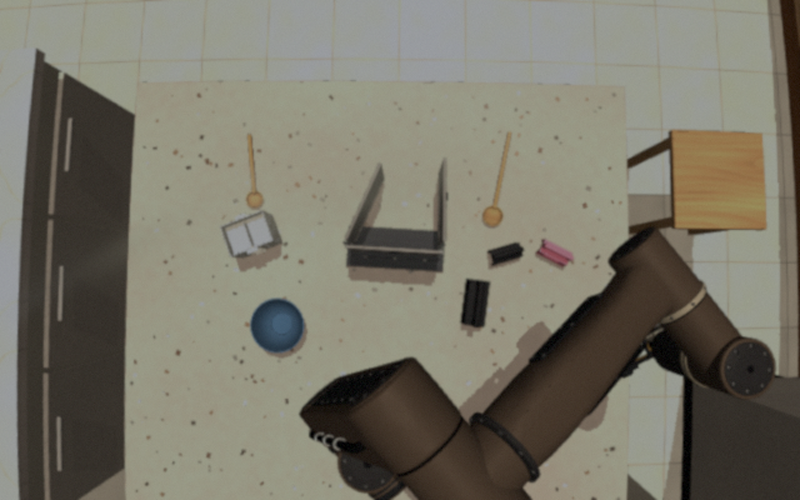

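View pics/side0.png

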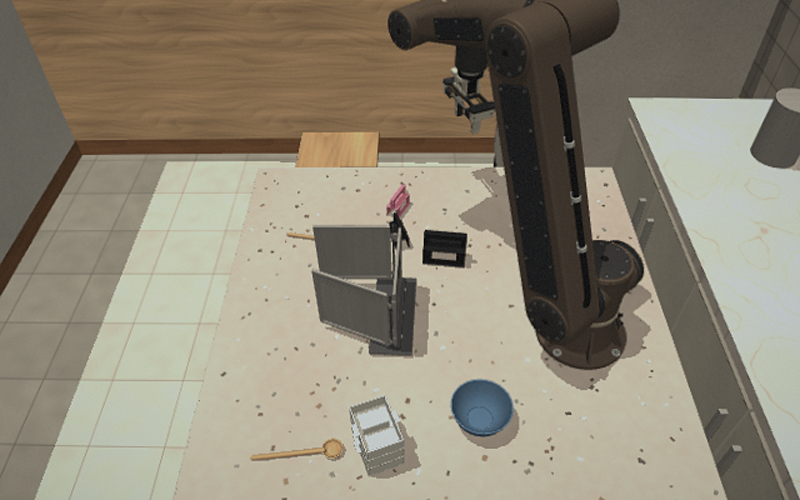

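Top view: guard centre leaf at (316,193) in raw pixels, inner leaf to the left, outer to the right. Candidates for the clip: small black at (405,202), large black at (380,242), pink at (443,201). My choice is the small black one at (405,202), which I'll check in a crop.

```bash
python3 - <<'E'
from h import *
c=cap('top'); save(c,'t1.png',(268,120,428,220),5)
for n,cc in (('top',c),('side',cap('side'))):
    for l in ['guard','inner_leaf','outer_leaf','clip_grip','clip','inner_leaf_hinge','outer_leaf_hinge','outer_leaf_edge']:
        for x in r.trace(l,n):
            m=x['pixels'].astype(np.uint8); 
            if m.sum()<5: continue
            rr=cv2.minAreaRect(cv2.findNonZero(m)); print(n,l,round(x['score'],2),np.round(rr[0],1),np.round(rr[1],1),round(rr[2],1))
            
    if n=='side': save(cc,'s1.png',(240,130,380,290),3.5)
c=r.capture('top')
E
```

```text
top guard 0.74 [316.8 170.1] [81.1 92.1] 2.9
top inner_leaf 0.67 [292.8 163.6] [10.9 68.5] 24.9
top inner_leaf 0.64 [354.  161.5] [69.  8.] 90.0
top outer_leaf 0.61 [354. 161.] [70.  8.] 90.0
top clip_grip 0.67 [379.6 242.4] [18.3 36.8] 7.4
top clip_grip 0.66 [443.6 202.6] [25.4 14.7] 24.0
top clip_grip 0.59 [404.9 202.9] [13.5 27.4] 73.6
top clip 0.9 [379.6 241.4] [18.3 36.5] 6.6
top clip 0.76 [443.7 203.1] [27.  13.6] 28.6
top clip 0.73 [404.7 202.4] [13.1 27.9] 73.6
top inner_leaf_hinge 0.63 [200.2 187.1] [34.9 44. ] 68.2
top inner_leaf_hinge 0.62 [292.9 163.6] [10.7 68.5] 24.4
top outer_leaf_hinge 0.87 [354.5 161. ] [66.  7.] 90.0
top outer_leaf_edge 0.55 [354.5 161. ] [68.  7.] 90.0
side guard 0.95 [291. 232.] [104.  82.] 90.0
side inner_leaf 0.74 [280.9 246.3] [78.4 40.5] 18.4
side inner_leaf 0.16 [282.5 201.5] [43. 63.] 90.0
side outer_leaf 0.65 [282.  201.5] [43. 64.] 90.0
side clip_grip 0.85 [355.2 198.5] [36.1 29.6] 5.7
side clip_grip 0.76 [319.7 161.1] [13.9 24.6] 26.6
side clip_grip 0.52 [319.7 183.6] [25.4  8.9] 59.0
side clip_grip 0.15 [241.5 189.2] [17.2  2.2] 7.1
side clip 0.94 [355.5 198.5] [29. 35.] 90.0
side clip 0.78 [319.5 161.3] [14.4 25.4] 36.9
side clip 0.46 [318.3 184.1] [25.5 10.3] 63.4
side inner_leaf_hinge 0.89 [281.5 246. ] [77.5 39.5] 18.4
side outer_leaf_hinge 0.97 [282. 201.] [44. 64.] 90.0
side outer_leaf_edge 0.95 [282.5 201.5] [44.2 64.3] 88.9
side outer_leaf_edge 0.18 [291. 232.] [104.  82.] 90.0
```

View pics/t1.png

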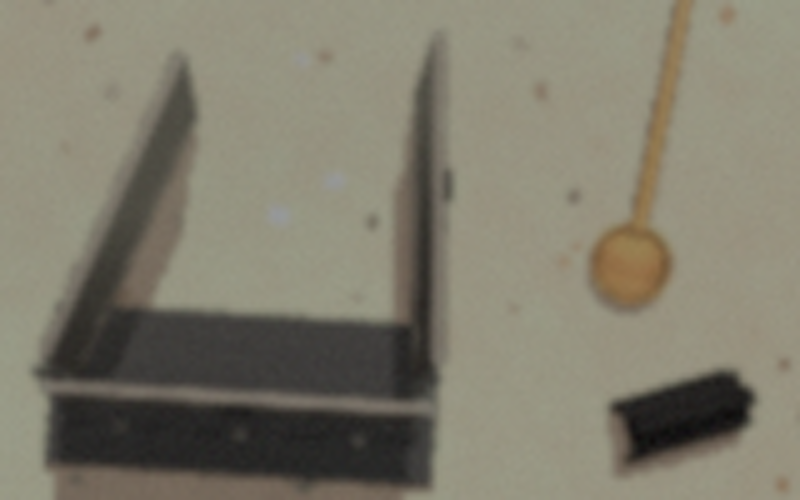

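View pics/s1.png

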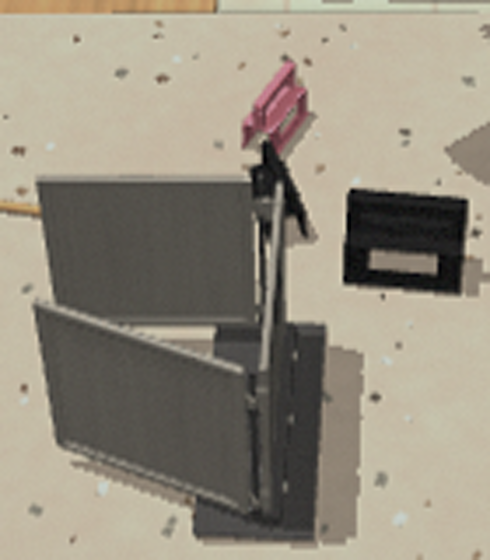

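Small black clip at (405,202) is about 90 x 42 mm by scale, against 118 x 59 mm for the other one, so it's the right choice. Now I'll fit the guard pose, leaf angles and clip pose.

```bash
cat > fit.py <<'E'
from h import *
from scipy.optimize import least_squares
ct=cap('top'); cs=cap('side')
z=.224
def model(p):
    x,y,w,a,b=p
    g=lambda u,v:[x+np.cos(w)*u-np.sin(w)*v,y+np.sin(w)*u+np.cos(w)*v,z]
    ie=g(.009+.205*np.sin(a),.116-.205*np.cos(a)); oe=g(.018+.205*np.sin(b),-.116+.205*np.cos(b))
    T=proj(ct,[g(0,.112),g(0,-.112),ie,oe,g(.009,.116)]); S=proj(cs,[g(0,-.112),g(0,.112),ie,oe])
    return T,S
Tm=np.array([[277,196.8],[354.4,201.6],[303.6,131.6],[356,127.6],[277,194]]); Sm=np.array([[319.4,182.9],[315.7,236.3],[250.3,216.6],[250.9,181.4]])
f=lambda p:np.r_[(model(p)[0]-Tm).ravel(),(model(p)[1]-Sm).ravel()]
s=least_squares(f,[.5,0,0,1.3,1.57],loss='soft_l1')
print(s.x.round(4)); print(f(s.x).reshape(-1,2).round(1).tolist())
x,y,w=s.x[:3]
for n,u,v in (('ihinge',.009,.116),('iedge',.009+.205*np.sin(s.x[3]),.116-.205*np.cos(s.x[3])),('ohinge',.018,-.116),('oedge',.018+.205*np.sin(s.x[4]),-.116+.205*np.cos(s.x[4])),('top',.009,0)):
    print(n,round(x+np.cos(w)*u-np.sin(w)*v,4),round(y+np.sin(w)*u+np.cos(w)*v,4))
# clip: render bar+skirts silhouettes vs top mask
m=max((t for t in r.trace('clip','top') if abs(t['pixels'].nonzero()[1].mean()-405)<8),key=lambda t:t['score'])['pixels']
def ren(p):
    X,Y,W=p; im=np.zeros((400*4,640*4),np.uint8)
    for (hx,hy,z0,z1) in [(.01875,.042,0,.04),(.006,.042,.04,.072)]:
        P=[[X+np.cos(W)*a*hx-np.sin(W)*b*hy,Y+np.sin(W)*a*hx+np.cos(W)*b*hy,zz] for a in(-1,1) for b in(-1,1) for zz in(z0,z1)]
        cv2.fillConvexPoly(im,cv2.convexHull(((proj(ct,P)+.5)*4).astype(np.int32)),255)
    return cv2.resize(im,(640,400),interpolation=cv2.INTER_AREA)/255.
from scipy.optimize import minimize
# pixel darkness mask as well
gray=ct['frame'].max(2).astype(float); dk=np.clip((110-gray)/60,0,1)*0; 
v=ct['frame'][190:216,386:424].max(2); print(v[::3,::3])
dark=np.zeros((400,640)); dark[188:218,384:426]=np.clip((95-ct['frame'][188:218,384:426].max(2).astype(float))/60,0,1)
p0=atz(ct,[[404.7,202.4]],.03)[0]
for nm,M in(('mask',m.astype(float)),('dark',dark)):
    M=cv2.GaussianBlur(M,(0,0),1)
    best=min((minimize(lambda q:((cv2.GaussianBlur(ren(q),(0,0),1)-M)**2).sum(),[p0[0],p0[1],w0],method='Nelder-Mead',options=dict(initial_simplex=[[p0[0],p0[1],w0],[p0[0]+.008,p0[1],w0],[p0[0],p0[1]+.008,w0],[p0[0],p0[1],w0+.2]],maxiter=120)) for w0 in(.1,.3)),key=lambda o:o.fun)
    print(nm,best.x.round(4),np.degrees(best.x[2]).round(1),best.fun,M.sum())
P=np.array([[best.x[0]+np.cos(best.x[2])*a*.006-np.sin(best.x[2])*b*.042,best.x[1]+np.sin(best.x[2])*a*.006+np.cos(best.x[2])*b*.042,.072] for a in(-1,1) for b in(-1,1)])
print('side proj bar',proj(cs,P).round(1).tolist())
st=r.get_state();print(st['time_s'],st['tcp_pos'],st['eef_rot'],st['gripper_width'])
E
python3 fit.py
```

```text
[ 0.4731 -0.0539 -0.0482  1.2227  1.5156]
[[-0.5, 0.9], [-0.7, 0.7], [-0.1, -1.3], [-0.7, -1.3], [-1.7, 0.5], [1.0, -3.6], [0.1, -3.5], [-0.7, -3.2], [-0.5, -2.8]]
ihinge 0.4877 0.0615
iedge 0.6768 -0.0176
ohinge 0.4855 -0.1706
oedge 0.6905 -0.1692
top 0.4821 -0.0543
[[152 153 152 152 151 151 152 152 152 151 151 151 152]
 [153 152 152 151 152 150 152 148 138 128 144 151 147]
 [153 151 152 151 147 126  90  54  35  36 106 150 152]
 [150 145 118  75  42  35  35  39  35  32  35 118 151]
 [152 126  52  38  32  34  35  34  29  23  29 144 150]
 [152 137  93  28  32  23  18  17  20  35  84 147 154]
 [152 147 111  27  18  30  41  71  96 117 145 152 151]
 [151 147  99  52  82 106 117 134 146 151 149 152 150]
 [152 149 118 130 141 148 152 152 153 152 152 151 151]]
mask [ 0.4757 -0.3484  0.2901] 16.6 14.949413205559555 342.00000000000006
dark [ 0.4764 -0.3504  0.3046] 17.5 13.315912281586284 281.90000000000003
side proj bar [[317.1, 167.4], [323.8, 182.3], [314.0, 168.1], [320.6, 183.0]]
2.2 [ 0.2738538  -0.61692536  0.22655912] [ 1.79999880e+02  8.68190493e-04 -1.56060835e+02] 0.08778542642367584
```

```bash
python3 - <<'E'
from h import *
ct=cap('top'); cs=cap('side')
tcp=np.array(r.get_state()['tcp_pos']); print('tcp in side',proj(cs,[tcp]).round(1),'top',proj(ct,[tcp]).round(1))
def bx(n,l):
    return [t['extent'] for t in r.trace(l,n)][:1]
print(bx('top','bowl'),bx('side','bowl'))
th=np.linspace(0,6.28,60)
def ext(c,x,y):
    P=[[x+.072*np.cos(t),y+.072*np.sin(t),.062] for t in th]+[[x+.03*np.cos(t),y+.03*np.sin(t),0] for t in th]
    q=proj(c,P); return np.r_[q.min(0),q.max(0)].round(1)
o=atz(ct,[[223.5,259]],.05)[0]; print(o,ext(ct,*o[:2]),ext(cs,*o[:2]))
save(cs,'s2.png',(350,60,420,120),6)
print(cs['D'],ct['D'],cs['cx'],cs['cy'],ct['cx'],ct['cy'])
E
```

```text
tcp in side [[372.7  97.2]] top [[506.9 270. ]]
[[202.0, 237.2, 246.1, 281.4]] [[362.5, 300.9, 410.8, 347.1]]
[0.28317087 0.24827477 0.05      ] [200.9 237.2 244.6 281.5] [359.  299.4 409.7 343.6]
[-0.04696294  0.          0.          0.          0.        ] [-0.09998568  0.          0.          0.          0.        ] 317.39395611078714 216.2052346060252 325.1591893790325 193.13030246065927
```

View pics/s2.png

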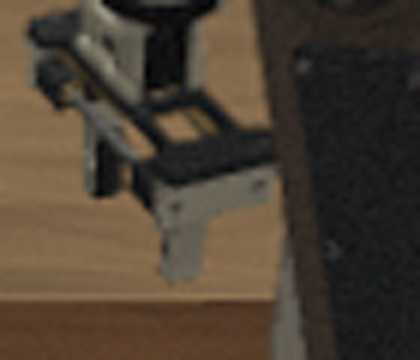

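```bash
cat > fit2.py <<'E'
from h import *
from scipy.optimize import least_squares
ct=cap('top'); cs=cap('side'); z=.224
def model(p):
    x,y,w,a,b,du,dv=p
    g=lambda u,v:[x+np.cos(w)*u-np.sin(w)*v,y+np.sin(w)*u+np.cos(w)*v,z]
    ie=g(.009+.205*np.sin(a),.116-.205*np.cos(a)); oe=g(.018+.205*np.sin(b),-.116+.205*np.cos(b))
    return np.r_[proj(ct,[g(0,.112),g(0,-.112),ie,oe]),proj(cs,[g(0,-.112),g(0,.112),ie,oe])+[du,dv]]
M=np.array([[276.7,196.4],[353.9,201.2],[303.2,131.2],[355.6,127.2],[319,182.5],[315.3,235.9],[249.9,216.2],[250.5,181]])
W=np.array([1,1,1,1,.7,.7,.7,.7])[:,None]
f=lambda p:((model(p)-M)*W).ravel()
s=least_squares(f,[.47,-.05,-.05,1.2,1.5,0,3]); print(s.x.round(4)); print(f(s.x).reshape(-1,2).round(1).tolist())
E
python3 fit2.py
cat > wp.py <<'E'
import numpy as np,sys
G=np.array([.475,-.054]);w=-.048
def g(u,v): return G+np.array([np.cos(w)*u-np.sin(w)*v,np.sin(w)*u+np.cos(w)*v])
def inner(a,r,d): return g(.009+r*np.sin(a)+d*np.cos(a), .116-r*np.cos(a)+d*np.sin(a))
def outer(a,r,d): return g(.018+r*np.sin(a)+d*np.cos(a),-.116+r*np.cos(a)-d*np.sin(a))
E
python3 - <<'E'
from wp import *
for a,d in((1.22,.06),(1.22,.03),(1,.028),(.8,.028),(.6,.028),(.4,.028),(.2,.027),(.05,.027),(0,.025)): print(a,inner(a,.15,d).round(4))
E
```

```text
[ 0.4736 -0.0536 -0.0476  1.2173  1.5231 -0.2515  2.9372]
[[-0.3, 1.1], [-0.3, 0.9], [0.5, -0.9], [0.1, -1.1], [0.6, -0.2], [0.1, -0.1], [-0.4, 0.0], [-0.4, 0.2]]
1.22 [0.6511 0.0585]
1.22 [0.6394 0.0308]
1 [ 0.628  -0.0028]
0.8 [ 0.6125 -0.029 ]
0.6 [ 0.5921 -0.0516]
0.4 [ 0.5676 -0.0697]
0.2 [ 0.539  -0.0827]
0.05 [ 0.5169 -0.0885]
0 [ 0.5073 -0.0896]
```

>>> drive_tool([
  {"hand": 1,"tz": 0.17},
  {"hand": 1,"tz": 0.17,"turn": 0.1},
  {"hand": 1,"tx": 0.3,"ty": 0.55,"tz": 0.17,"turn": 0.7},
  {"hand": 1,"tx": 0.3,"ty": 0.55,"tz": 0.17,"turn": 0.7},
  {"hand": 1,"tx": 0.3,"ty": 0.55,"tz": 0.17,"turn": 0.7},
  {"hand": 1,"tx": 0.3,"ty": 0.55,"tz": 0.17,"turn": 0.7},
  {"hand": 1,"tx": 0.3,"ty": 0.55,"tz": 0.17,"turn": 0.7},
  {"hand": 1,"tx": 0.3,"ty": 0.55,"tz": 0.17,"turn": 0.7},
  {"hand": 1,"tx": 0.3,"ty": 0.55,"tz": 0.17,"turn": 0.7},
  {"hand": 1,"tx": 0.3,"ty": 0.55,"tz": 0.17,"turn": 0.7},
], grip_force=30)

```text
invalid input
```

>>> drive_tool([
  {"hand": 1,"tx": 0,"ty": 0,"tz": 0.17,"turn": 0},
  {"hand": 1,"tx": 0,"ty": 0,"tz": 0.17,"turn": 0.1},
  {"hand": 1,"tx": 0.3,"ty": 0.55,"tz": 0.17,"turn": 0.7},
  {"hand": 1,"tx": 0.3,"ty": 0.55,"tz": 0.17,"turn": 0.7},
  {"hand": 1,"tx": 0.3,"ty": 0.55,"tz": 0.17,"turn": 0.7},
  {"hand": 1,"tx": 0.3,"ty": 0.55,"tz": 0.17,"turn": 0.7},
  {"hand": 1,"tx": 0.3,"ty": 0.55,"tz": 0.17,"turn": 0.7},
  {"hand": 1,"tx": 0.3,"ty": 0.55,"tz": 0.17,"turn": 0.7},
  {"hand": 1,"tx": 0.3,"ty": 0.55,"tz": 0.17,"turn": 0.7},
  {"hand": 1,"tx": 0.3,"ty": 0.55,"tz": 0.17,"turn": 0.7},
], grip_force=30)

```text
time_s: 3.5
tcp_pos: [0.455, -0.284, 0.329]
eef_rot: [-179.9, 0.0, -92.8]
contact_force: [0.2, -0.6, 0.4]
gripper_width: 0.0133
gripper_force: 0.0
```

>>> drive_tool([
  {"hand": 1,"tx": 0.33,"ty": 0.57,"tz": 0,"turn": 0},
  {"hand": 1,"tx": 0.33,"ty": 0.57,"tz": 0,"turn": 0},
  {"hand": 1,"tx": 0.33,"ty": 0.57,"tz": 0,"turn": 0},
  {"hand": 1,"tx": 0.33,"ty": 0.57,"tz": 0,"turn": 0},
  {"hand": 1,"tx": 0.33,"ty": 0.57,"tz": 0,"turn": 0},
  {"hand": 1,"tx": 0.33,"ty": 0.57,"tz": 0,"turn": 0},
  {"hand": 1,"tx": 0.33,"ty": 0.57,"tz": 0,"turn": 0},
  {"hand": 1,"tx": 0.33,"ty": 0.57,"tz": 0,"turn": 0},
  {"hand": 1,"tx": 0.33,"ty": 0.57,"tz": -0.1,"turn": 0},
  {"hand": 1,"tx": 0.33,"ty": 0.57,"tz": -0.1,"turn": 0},
])

```text
time_s: 4.5
tcp_pos: [0.6495, 0.0563, 0.2627]
eef_rot: [179.5, -0.1, -93.0]
contact_force: [-0.7, -0.5, -1.7]
gripper_width: 0.0003
gripper_force: 0.0
```

```bash
python3 - <<'E'
from h import *
c=cap('side'); save(c,'s3.png',(200,100,400,280),3)
t=r.get_state()['tcp_pos']; print(t, proj(c,[t]), ((proj(c,[t])-[200,100]+.5)*3))
E
```

```text
[0.64941391 0.0551061  0.26344719] [[255.0131309  222.77199685]] [[166.5393927  369.81599055]]
```

View pics/s3.png

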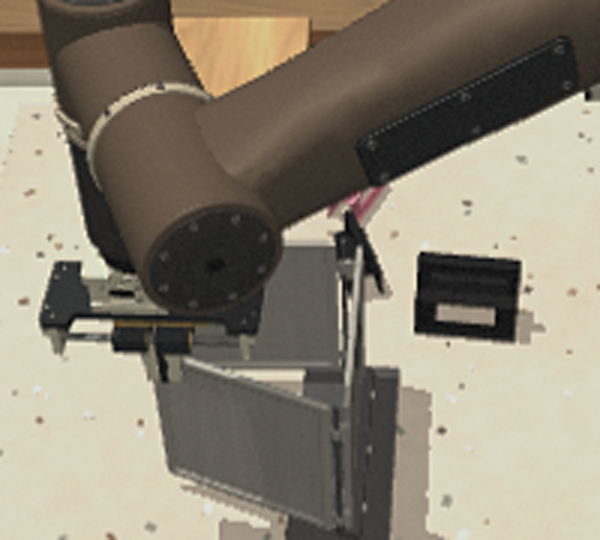

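>>> drive_tool([
  {"hand": 1,"tx": 0,"ty": 0,"tz": -0.157,"turn": 0},
  {"hand": 1,"tx": 0,"ty": 0,"tz": -0.157,"turn": 0},
  {"hand": 1,"tx": -0.012,"ty": -0.023,"tz": -0.157,"turn": 0},
  {"hand": 1,"tx": -0.023,"ty": -0.045,"tz": -0.157,"turn": 0},
  {"hand": 1,"tx": -0.032,"ty": -0.073,"tz": -0.157,"turn": 0},
  {"hand": 1,"tx": -0.042,"ty": -0.101,"tz": -0.157,"turn": 0},
  {"hand": 1,"tx": -0.055,"ty": -0.123,"tz": -0.157,"turn": 0},
  {"hand": 1,"tx": -0.068,"ty": -0.145,"tz": -0.157,"turn": 0},
  {"hand": 1,"tx": -0.085,"ty": -0.164,"tz": -0.157,"turn": 0},
  {"hand": 1,"tx": -0.102,"ty": -0.183,"tz": -0.157,"turn": 0},
])

```text
time_s: 5.55
tcp_pos: [0.5899, -0.0557, 0.1746]
eef_rot: [-180.0, 0.0, -93.1]
contact_force: [0.9, 0.8, 0.0]
gripper_width: 0.0008
gripper_force: 0.7
```

>>> drive_tool([
  {"hand": 1,"tx": -0.018,"ty": -0.012,"tz": 0,"turn": 0},
  {"hand": 1,"tx": -0.037,"ty": -0.023,"tz": 0,"turn": 0},
  {"hand": 1,"tx": -0.061,"ty": -0.034,"tz": 0,"turn": 0},
  {"hand": 1,"tx": -0.085,"ty": -0.045,"tz": 0,"turn": 0},
  {"hand": 1,"tx": -0.104,"ty": -0.05,"tz": 0,"turn": 0},
  {"hand": 1,"tx": -0.122,"ty": -0.055,"tz": 0,"turn": 0},
  {"hand": 1,"tx": -0.122,"ty": -0.055,"tz": 0,"turn": 0},
])

```text
time_s: 6.25
tcp_pos: [0.5158, -0.0881, 0.1746]
eef_rot: [180.0, 0.0, -93.1]
contact_force: [0.2, 0.2, 0.7]
gripper_width: 0.0001
gripper_force: 0.0
```

>>> drive_tool([
  {"hand": 1,"tx": -0.008,"ty": 0,"tz": 0,"turn": 0},
  {"hand": 1,"tx": -0.014,"ty": 0,"tz": 0,"turn": 0},
  {"hand": 1,"tx": -0.014,"ty": 0,"tz": 0,"turn": 0},
])

```text
time_s: 6.55
tcp_pos: [0.5094, -0.0877, 0.1745]
eef_rot: [-180.0, -0.0, -93.0]
contact_force: [0.4, -1.0, -0.8]
gripper_width: 0.0004
gripper_force: 0.8
```

>>> drive_tool([
  {"hand": 1,"tx": -0.006,"ty": 0,"tz": 0,"turn": 0},
  {"hand": 1,"tx": -0.006,"ty": 0,"tz": 0,"turn": 0},
])

```text
time_s: 6.75
tcp_pos: [0.5092, -0.0874, 0.1753]
eef_rot: [-179.6, 0.0, -93.0]
contact_force: [13.2, -2.8, -4.4]
gripper_width: 0.0006
gripper_force: 5.8
```

>>> drive_tool([
  {"hand": 1,"tx": -0.006,"ty": 0,"tz": 0,"turn": 0},
  {"hand": 1,"tx": -0.006,"ty": 0,"tz": 0,"turn": 0},
])

```text
time_s: 6.95
tcp_pos: [0.5091, -0.0871, 0.1763]
eef_rot: [-179.2, 0.1, -93.0]
contact_force: [23.1, -4.2, -8.6]
gripper_width: 0.0007
gripper_force: 10.7
```

>>> drive_tool([
  {"hand": 1,"tx": -0.006,"ty": 0,"tz": 0,"turn": 0},
  {"hand": 1,"tx": -0.006,"ty": 0,"tz": 0,"turn": 0},
])

```text
time_s: 7.15
tcp_pos: [0.5091, -0.0867, 0.1772]
eef_rot: [-178.8, 0.1, -92.9]
contact_force: [33.8, -7.0, -14.1]
gripper_width: 0.0006
gripper_force: 15.5
```

>>> drive_tool([
  {"hand": 1,"tx": 0.04,"ty": 0,"tz": 0,"turn": 0},
  {"hand": 1,"tx": 0.1,"ty": 0,"tz": 0,"turn": 0},
  {"hand": 1,"tx": 0.1,"ty": 0,"tz": 0.09,"turn": 0},
  {"hand": 1,"tx": 0.1,"ty": 0,"tz": 0.17,"turn": 0},
  {"hand": 1,"tx": 0.1,"ty": 0,"tz": 0.25,"turn": 0},
  {"hand": 1,"tx": 0.1,"ty": 0,"tz": 0.25,"turn": 0},
])

```text
time_s: 7.75
tcp_pos: [0.5611, -0.0881, 0.3317]
eef_rot: [-179.4, -0.0, -93.0]
contact_force: [0.1, 0.5, 0.7]
gripper_width: 0.0002
gripper_force: 0.0
```

```bash
python3 - <<'E'
from wp import *
for a,d in((1.52,.06),(1.52,.03),(1.3,.028),(1,.028),(.8,.028),(.6,.028),(.4,.028),(.2,.027),(.05,.027),(0,.025)): print(a,outer(a,.15,d).round(4))
from h import *
print(r.get_state()['tcp_pos'])
c=cap('side'); cap('top')
for n in('top','side'):
  for l in('inner_leaf','outer_leaf'):
    for t in r.trace(l,n):print(n,l,round(t['score'],2),np.round(t['extent']))
E
```

```text
1.52 [ 0.6376 -0.2303]
1.52 [ 0.6375 -0.2003]
1.3 [ 0.6399 -0.1649]
1 [ 0.6314 -0.1201]
0.8 [ 0.6184 -0.0925]
0.6 [ 0.6003 -0.068 ]
0.4 [ 0.5776 -0.0477]
0.2 [ 0.5504 -0.0319]
0.05 [ 0.529  -0.0241]
0 [ 0.5196 -0.0221]
[ 0.56111833 -0.08812445  0.33166263]
top inner_leaf 0.67 [278. 193. 346. 200.]
top outer_leaf 0.52 [350. 154. 355. 194.]
side inner_leaf 0.5 [314. 189. 320. 231.]
side inner_leaf 0.47 [251. 180. 314. 222.]
side outer_leaf 0.88 [249. 180. 316. 225.]
```

>>> drive_tool([
  {"hand": 1,"tx": 0.128,"ty": -0.253,"tz": 0,"turn": 0},
  {"hand": 1,"tx": 0.128,"ty": -0.253,"tz": 0,"turn": 0},
  {"hand": 1,"tx": 0.128,"ty": -0.253,"tz": 0,"turn": 0},
  {"hand": 1,"tx": 0.128,"ty": -0.253,"tz": 0,"turn": 0},
  {"hand": 1,"tx": 0.128,"ty": -0.253,"tz": 0,"turn": 0},
  {"hand": 1,"tx": 0.128,"ty": -0.253,"tz": -0.08,"turn": 0},
  {"hand": 1,"tx": 0.128,"ty": -0.253,"tz": -0.16,"turn": 0},
  {"hand": 1,"tx": 0.128,"ty": -0.253,"tz": -0.24,"turn": 0},
  {"hand": 1,"tx": 0.128,"ty": -0.253,"tz": -0.26,"turn": 0},
  {"hand": 1,"tx": 0.128,"ty": -0.253,"tz": -0.26,"turn": 0},
])

```text
time_s: 9.05
tcp_pos: [0.6338, -0.2389, 0.1665]
eef_rot: [179.7, -0.0, -93.0]
contact_force: [0.9, -0.4, 1.4]
gripper_width: 0.0003
gripper_force: 0.0
```

>>> drive_tool([
  {"hand": 1,"tx": 0.006,"ty": 0.04,"tz": 0.014,"turn": 0},
  {"hand": 1,"tx": 0.006,"ty": 0.065,"tz": 0.014,"turn": 0},
  {"hand": 1,"tx": 0.01,"ty": 0.094,"tz": 0.014,"turn": 0},
  {"hand": 1,"tx": 0.01,"ty": 0.123,"tz": 0.014,"turn": 0},
  {"hand": 1,"tx": 0.004,"ty": 0.16,"tz": 0.014,"turn": 0},
  {"hand": 1,"tx": -0.004,"ty": 0.198,"tz": 0.014,"turn": 0},
  {"hand": 1,"tx": -0.014,"ty": 0.221,"tz": 0.014,"turn": 0},
  {"hand": 1,"tx": -0.026,"ty": 0.244,"tz": 0.014,"turn": 0},
  {"hand": 1,"tx": -0.041,"ty": 0.265,"tz": 0.014,"turn": 0},
  {"hand": 1,"tx": -0.056,"ty": 0.285,"tz": 0.014,"turn": 0},
])

```text
time_s: 10.05
tcp_pos: [0.6007, -0.0678, 0.1769]
eef_rot: [-180.0, -0.0, -93.1]
contact_force: [0.4, -1.2, -0.2]
gripper_width: 0.0004
gripper_force: 0.7
```

>>> drive_tool([
  {"hand": 1,"tx": -0.019,"ty": 0.017,"tz": 0,"turn": 0},
  {"hand": 1,"tx": -0.038,"ty": 0.034,"tz": 0,"turn": 0},
  {"hand": 1,"tx": -0.061,"ty": 0.047,"tz": 0,"turn": 0},
  {"hand": 1,"tx": -0.084,"ty": 0.06,"tz": 0,"turn": 0},
  {"hand": 1,"tx": -0.102,"ty": 0.067,"tz": 0,"turn": 0},
  {"hand": 1,"tx": -0.119,"ty": 0.073,"tz": 0,"turn": 0},
  {"hand": 1,"tx": -0.131,"ty": 0.073,"tz": 0,"turn": 0},
  {"hand": 1,"tx": -0.131,"ty": 0.073,"tz": 0,"turn": 0},
])

```text
time_s: 10.85
tcp_pos: [0.5219, -0.0246, 0.1769]
eef_rot: [180.0, 0.0, -93.0]
contact_force: [0.0, -0.4, -0.2]
gripper_width: 0.0002
gripper_force: 0.0
```

>>> drive_tool([
  {"hand": 1,"tx": -0.006,"ty": 0,"tz": 0,"turn": 0},
  {"hand": 1,"tx": -0.006,"ty": 0,"tz": 0,"turn": 0},
])

```text
time_s: 11.05
tcp_pos: [0.521, -0.0246, 0.1772]
eef_rot: [-179.8, 0.0, -93.1]
contact_force: [5.5, 0.5, -0.6]
gripper_width: 0.0001
gripper_force: 2.5
```

>>> drive_tool([
  {"hand": 1,"tx": -0.006,"ty": 0,"tz": 0,"turn": 0},
  {"hand": 1,"tx": -0.006,"ty": 0,"tz": 0,"turn": 0},
])

```text
time_s: 11.25
tcp_pos: [0.5209, -0.0243, 0.1781]
eef_rot: [-179.5, 0.1, -93.0]
contact_force: [16.3, -3.2, -6.3]
gripper_width: 0.0006
gripper_force: 7.7
```

>>> drive_tool([
  {"hand": 1,"tx": -0.006,"ty": 0,"tz": 0,"turn": 0},
  {"hand": 1,"tx": -0.006,"ty": 0,"tz": 0,"turn": 0},
])

```text
time_s: 11.45
tcp_pos: [0.5207, -0.0239, 0.1791]
eef_rot: [-179.1, 0.1, -93.0]
contact_force: [26.5, -5.7, -11.2]
gripper_width: 0.0002
gripper_force: 12.8
```

>>> drive_tool([
  {"hand": 1,"tx": 0.05,"ty": 0,"tz": 0,"turn": 0},
  {"hand": 1,"tx": 0.1,"ty": 0,"tz": 0.01,"turn": 0},
  {"hand": 1,"tx": 0.1,"ty": 0,"tz": 0.09,"turn": 0},
  {"hand": 1,"tx": 0.1,"ty": 0,"tz": 0.16,"turn": 0},
  {"hand": 1,"tx": 0.1,"ty": 0,"tz": 0.16,"turn": 0},
  {"hand": 1,"tx": 0.02,"ty": 0,"tz": 0.16,"turn": 0},
  {"hand": 1,"tx": -0.06,"ty": 0,"tz": 0.16,"turn": 0},
  {"hand": 1,"tx": -0.14,"ty": 0,"tz": 0.16,"turn": 0},
  {"hand": 1,"tx": -0.14,"ty": 0,"tz": 0.16,"turn": 0},
  {"hand": 1,"tx": -0.14,"ty": 0,"tz": 0.16,"turn": 0},
])

```text
time_s: 12.45
tcp_pos: [0.4276, -0.0248, 0.2735]
eef_rot: [-179.9, 0.1, -93.0]
contact_force: [0.4, 1.1, 0.6]
gripper_width: 0.0002
gripper_force: 0.0
```

>>> drive_tool([
  {"hand": 1,"tx": 0,"ty": 0,"tz": -0.08,"turn": 0},
  {"hand": 1,"tx": 0,"ty": 0,"tz": -0.16,"turn": 0},
  {"hand": 1,"tx": 0,"ty": 0,"tz": -0.16,"turn": 0},
  {"hand": 1,"tx": 0.015,"ty": 0,"tz": -0.16,"turn": 0},
  {"hand": 1,"tx": 0.025,"ty": 0,"tz": -0.16,"turn": 0},
  {"hand": 1,"tx": 0.025,"ty": 0,"tz": -0.16,"turn": 0},
])

```text
time_s: 13.05
tcp_pos: [0.4458, -0.0243, 0.1786]
eef_rot: [-179.8, 0.0, -93.1]
contact_force: [-0.2, 0.5, -0.1]
gripper_width: 0.0001
gripper_force: 0.0
```

>>> drive_tool([
  {"hand": 1,"tx": 0.005,"ty": 0,"tz": 0,"turn": 0},
  {"hand": 1,"tx": 0.005,"ty": 0,"tz": 0,"turn": 0},
])

```text
time_s: 13.25
tcp_pos: [0.4468, -0.0246, 0.1775]
eef_rot: [-179.9, 0.0, -93.1]
contact_force: [-0.4, -0.2, 0.1]
gripper_width: 0.0004
gripper_force: 0.0
```

>>> drive_tool([
  {"hand": 1,"tx": 0.005,"ty": 0,"tz": 0,"turn": 0},
  {"hand": 1,"tx": 0.005,"ty": 0,"tz": 0,"turn": 0},
])

```text
time_s: 13.45
tcp_pos: [0.4494, -0.0247, 0.1771]
eef_rot: [-180.0, 0.0, -93.1]
contact_force: [-0.5, -0.1, -0.0]
gripper_width: 0.0007
gripper_force: 0.0
```

>>> drive_tool([
  {"hand": 1,"tx": 0.005,"ty": 0,"tz": 0,"turn": 0},
  {"hand": 1,"tx": 0.005,"ty": 0,"tz": 0,"turn": 0},
])

```text
time_s: 13.65
tcp_pos: [0.4522, -0.0247, 0.1768]
eef_rot: [180.0, -0.0, -93.1]
contact_force: [0.3, -0.3, -0.3]
gripper_width: 0.0001
gripper_force: 0.0
```

>>> drive_tool([
  {"hand": 1,"tx": 0.005,"ty": 0,"tz": 0,"turn": 0},
  {"hand": 1,"tx": 0.005,"ty": 0,"tz": 0,"turn": 0},
])

```text
time_s: 13.85
tcp_pos: [0.4525, -0.0249, 0.1766]
eef_rot: [179.7, -0.0, -93.1]
contact_force: [-13.8, 4.0, 10.7]
gripper_width: 0.0004
gripper_force: 7.9
```

>>> drive_tool([
  {"hand": 1,"tx": -0.04,"ty": 0,"tz": 0,"turn": 0},
  {"hand": 1,"tx": -0.04,"ty": 0,"tz": 0.08,"turn": 0},
  {"hand": 1,"tx": -0.04,"ty": 0,"tz": 0.16,"turn": 0},
  {"hand": 0.5,"tx": -0.02,"ty": -0.08,"tz": 0.2,"turn": 0.05},
  {"hand": 0.5,"tx": 0.036,"ty": -0.15,"tz": 0.2,"turn": 0.14},
  {"hand": 0.5,"tx": 0.036,"ty": -0.23,"tz": 0.2,"turn": 0.222},
  {"hand": 0.5,"tx": 0.036,"ty": -0.31,"tz": 0.2,"turn": 0.222},
  {"hand": 0.5,"tx": 0.036,"ty": -0.39,"tz": 0.2,"turn": 0.222},
  {"hand": 0.5,"tx": 0.036,"ty": -0.47,"tz": 0.2,"turn": 0.222},
  {"hand": 0.5,"tx": 0.036,"ty": -0.543,"tz": 0.1,"turn": 0.222},
])

```text
time_s: 14.85
tcp_pos: [0.4788, -0.3337, 0.2639]
eef_rot: [-179.7, -0.4, -73.1]
contact_force: [1.8, 0.8, -0.7]
gripper_width: 0.0432
gripper_force: 0.0
```

>>> drive_tool([
  {"hand": 0.5,"tx": 0,"ty": 0,"tz": -0.06,"turn": 0},
  {"hand": 0.5,"tx": 0,"ty": 0,"tz": -0.1,"turn": 0},
  {"hand": 0.5,"tx": 0,"ty": 0,"tz": -0.1,"turn": 0},
  {"hand": 0.5,"tx": 0,"ty": 0,"tz": -0.1,"turn": 0},
])

```text
time_s: 15.25
tcp_pos: [0.4769, -0.3295, 0.2005]
eef_rot: [180.0, -0.0, -73.1]
contact_force: [0.0, 0.2, -0.7]
gripper_width: 0.0438
gripper_force: 0.0
```

```bash
python3 - <<'E'
from h import *
c=cap('side'); save(c,'s4.png',(260,120,380,240),5); s=r.get_state()
R=s['eef_rot'];y=np.radians(R[2]);t=np.array(s['tcp_pos']);print(t,R,s['gripper_width'],(proj(c,[t,t-[0,0,.04]])+[0,2]-[260,120]+.5)*5)
E
```

```text
[ 0.47754489 -0.32960559  0.20146607] [-1.79941711e+02 -8.75655458e-02 -7.30384199e+01] 0.043914673291258165 [[292.45241019 169.33297195]
 [293.1484182  213.64705461]]
```

View pics/s4.png

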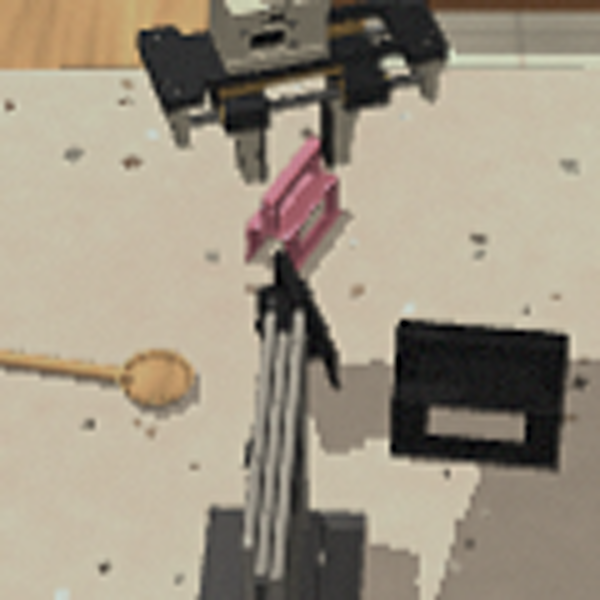

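Side view: all three leaves lie folded together at crop (275,430). The fingertips are at about (296,170), close to where I predicted. The clip bar is near (280,275). I'm moving onto the clip now.

>>> drive_tool([
  {"hand": 0.5,"tx": -0.001,"ty": -0.034,"tz": 0,"turn": 0},
  {"hand": 0.5,"tx": -0.001,"ty": -0.034,"tz": -0.07,"turn": 0},
  {"hand": 0.5,"tx": -0.001,"ty": -0.034,"tz": -0.14,"turn": 0},
  {"hand": 0.5,"tx": -0.001,"ty": -0.034,"tz": -0.2,"turn": 0},
  {"hand": 0.5,"tx": -0.001,"ty": -0.034,"tz": -0.23,"turn": 0},
  {"hand": 0.5,"tx": -0.001,"ty": -0.034,"tz": -0.255,"turn": 0},
  {"hand": 0.5,"tx": -0.001,"ty": -0.034,"tz": -0.255,"turn": 0},
])

```text
time_s: 16.0
tcp_pos: [0.4764, -0.3493, 0.0467]
eef_rot: [180.0, 0.0, -73.0]
contact_force: [-0.4, 0.3, 0.8]
gripper_width: 0.0439
gripper_force: 0.0
```

>>> drive_tool([
  {"hand": 1,"tx": 0,"ty": 0,"tz": 0,"turn": 0},
  {"hand": 1,"tx": 0,"ty": 0,"tz": 0,"turn": 0},
  {"hand": 1,"tx": 0,"ty": 0,"tz": 0,"turn": 0},
  {"hand": 1,"tx": 0,"ty": 0,"tz": 0,"turn": 0},
  {"hand": 1,"tx": 0,"ty": 0,"tz": 0,"turn": 0},
  {"hand": 1,"tx": 0,"ty": 0,"tz": 0,"turn": 0},
], grip_force=40)

```text
time_s: 16.6
tcp_pos: [0.4764, -0.3498, 0.0474]
eef_rot: [-180.0, -0.0, -73.1]
contact_force: [0.6, 1.2, 2.1]
gripper_width: 0.0119
gripper_force: 40.0
```

>>> drive_tool([
  {"hand": 1,"tx": 0,"ty": 0,"tz": 0.08,"turn": 0},
  {"hand": 1,"tx": 0,"ty": 0,"tz": 0.16,"turn": 0},
  {"hand": 1,"tx": 0,"ty": 0,"tz": 0.24,"turn": 0},
  {"hand": 1,"tx": 0,"ty": 0,"tz": 0.32,"turn": 0},
  {"hand": 1,"tx": 0,"ty": 0,"tz": 0.4,"turn": 0},
  {"hand": 1,"tx": 0,"ty": 0,"tz": 0.45,"turn": 0},
  {"hand": 1,"tx": 0.005,"ty": 0.06,"tz": 0.45,"turn": -0.08},
  {"hand": 1,"tx": 0.005,"ty": 0.12,"tz": 0.45,"turn": -0.17},
  {"hand": 1,"tx": 0.005,"ty": 0.16,"tz": 0.45,"turn": -0.217},
  {"hand": 1,"tx": 0.005,"ty": 0.2,"tz": 0.45,"turn": -0.217},
])

```text
time_s: 17.6
tcp_pos: [0.4786, -0.2285, 0.3168]
eef_rot: [180.0, 0.0, -92.8]
contact_force: [1.0, 0.2, -0.8]
gripper_width: 0.0114
gripper_force: 40.0
```

```bash
python3 - <<'E'
from h import *
s=r.get_state(); t=np.array(s['tcp_pos']);print(s['time_s'],t,s['eef_rot'],s['gripper_width'],s['gripper_force'])
c=cap('side'); f=c['frame'][100:250,250:400]
d=cap('top'); 
p=proj(c,[t+[0,0,.019]])[0]; print(p)
cv2.imwrite('pics/s5.png',cv2.resize(c['frame'][100:250,260:400,::-1],None,fx=4,fy=4,interpolation=cv2.INTER_CUBIC))
# expected clip corners
w=np.radians(s['eef_rot'][2]+90)
P=[[t[0]+np.cos(w)*a-np.sin(w)*b,t[1]+np.sin(w)*a+np.cos(w)*b,t[2]-.0474+z] for a,b,z in((.01875,.042,.04),(.01875,-.042,.04),(.01875,.042,0),(.01875,-.042,0),(-.01875,.042,.04),(-.01875,.042,0))]
print(((proj(c,P)+[0,2]-[260,100]+.5)*4).round())
E
```

```text
17.6 [ 0.47860955 -0.22846     0.31680971] [ 1.79985528e+02  1.65009122e-02 -9.27579251e+01] 0.01137196317010843 39.99909281730652
[316.70247286 138.95752503]
[[202. 227.]
 [209. 158.]
 [203. 266.]
 [210. 197.]
 [250. 228.]
 [251. 267.]]
```

View pics/s5.png

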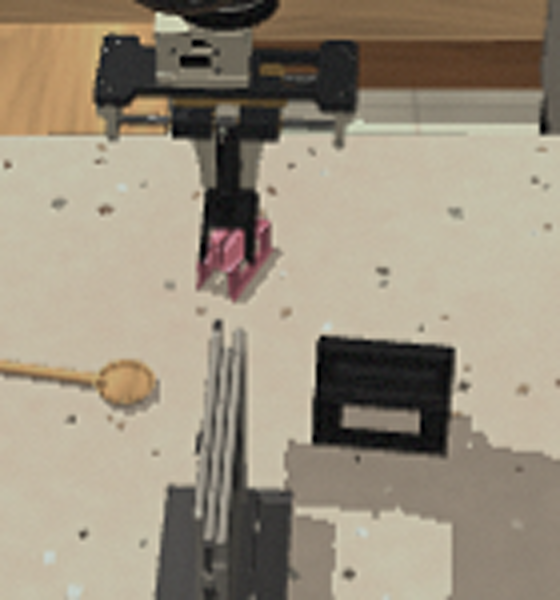

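>>> drive_tool([
  {"hand": 1,"tx": 0.003,"ty": 0.08,"tz": 0,"turn": 0},
  {"hand": 1,"tx": 0.006,"ty": 0.16,"tz": 0,"turn": 0},
  {"hand": 1,"tx": 0.011,"ty": 0.24,"tz": 0,"turn": 0},
  {"hand": 1,"tx": 0.011,"ty": 0.291,"tz": 0,"turn": 0},
  {"hand": 1,"tx": 0.011,"ty": 0.291,"tz": 0,"turn": 0},
  {"hand": 1,"tx": 0.011,"ty": 0.291,"tz": -0.06,"turn": 0},
  {"hand": 1,"tx": 0.011,"ty": 0.291,"tz": -0.06,"turn": 0},
  {"hand": 1,"tx": 0.011,"ty": 0.291,"tz": -0.06,"turn": 0},
], grip_force=60)

```text
time_s: 18.5
tcp_pos: [0.4854, -0.056, 0.281]
eef_rot: [179.9, -0.1, -92.6]
contact_force: [0.7, -0.3, -0.0]
gripper_width: 0.0115
gripper_force: 60.0
```

```bash
python3 - <<'E'
from h import *
s=r.get_state(); print(s['time_s'],s['tcp_pos'],s['eef_rot'])
c=cap('side'); cv2.imwrite('pics/s6.png',cv2.resize(c['frame'][110:260,250:390,::-1],None,fx=4,fy=4,interpolation=cv2.INTER_CUBIC))
g=lambda u,v,z,w=-.045:[.4764+np.cos(w)*u-np.sin(w)*v,-.0536+np.sin(w)*u+np.cos(w)*v,z]
print(((proj(c,[g(.022,.112,.224),g(-.004,.112,.224),g(.022,-.112,.224)])+[0,2]-[250,110]+.5)*4).round())
E
```

```text
18.5 [ 0.48537919 -0.05598744  0.28103465] [ 1.79903736e+02 -6.76664651e-02 -9.26427056e+01]
[[231. 500.]
 [267. 502.]
 [251. 287.]]
```

View pics/s6.png

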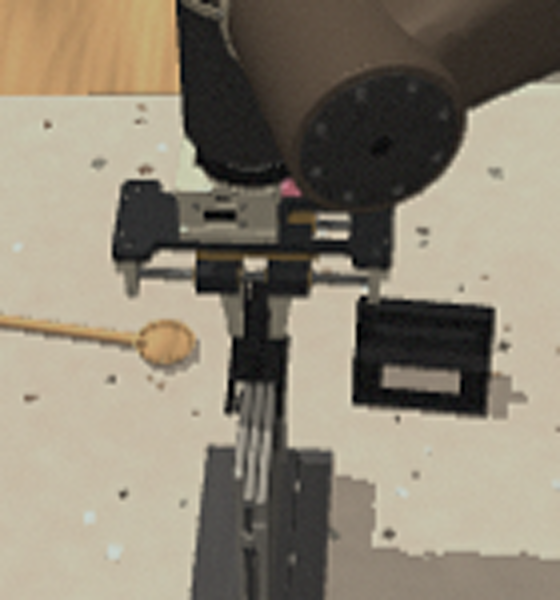

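Side view: the clip skirts at crop x 230–288 straddle the leaves at 245–272, centred to within about 1 mm. Pushing down now.

>>> drive_tool([
  {"hand": 1,"tx": 0,"ty": 0.003,"tz": -0.012,"turn": 0},
  {"hand": 1,"tx": 0,"ty": 0.003,"tz": -0.024,"turn": 0},
  {"hand": 1,"tx": 0,"ty": 0.003,"tz": -0.03,"turn": 0},
  {"hand": 1,"tx": 0,"ty": 0.003,"tz": -0.03,"turn": 0},
])

```text
time_s: 18.95
tcp_pos: [0.4853, -0.0534, 0.2623]
eef_rot: [179.9, -0.0, -92.6]
contact_force: [-0.2, 0.2, -1.1]
gripper_width: 0.0116
gripper_force: 60.0
```

>>> drive_tool([
  {"hand": 1,"tx": 0,"ty": 0,"tz": -0.01,"turn": 0},
  {"hand": 1,"tx": 0,"ty": 0,"tz": -0.02,"turn": 0},
  {"hand": 1,"tx": 0,"ty": 0,"tz": -0.02,"turn": 0},
])

```text
time_s: 19.25
tcp_pos: [0.4851, -0.0533, 0.25]
eef_rot: [179.9, -0.0, -92.6]
contact_force: [-1.4, -0.5, -0.5]
gripper_width: 0.0114
gripper_force: 60.0
```

>>> drive_tool([
  {"hand": 1,"tx": 0,"ty": 0,"tz": -0.01,"turn": 0},
  {"hand": 1,"tx": 0,"ty": 0,"tz": -0.015,"turn": 0},
  {"hand": 1,"tx": 0,"ty": 0,"tz": -0.015,"turn": 0},
])

```text
time_s: 19.55
tcp_pos: [0.4855, -0.0533, 0.2419]
eef_rot: [180.0, -0.0, -92.6]
contact_force: [-2.1, 0.2, 0.3]
gripper_width: 0.0112
gripper_force: 60.0
```

>>> drive_tool([
  {"hand": 1,"tx": 0,"ty": 0,"tz": -0.008,"turn": 0},
  {"hand": 1,"tx": 0,"ty": 0,"tz": -0.012,"turn": 0},
  {"hand": 1,"tx": 0,"ty": 0,"tz": -0.012,"turn": 0},
])

```text
time_s: 19.85
tcp_pos: [0.4864, -0.0533, 0.2362]
eef_rot: [-179.9, -0.0, -92.6]
contact_force: [-2.9, 1.1, 11.3]
gripper_width: 0.0115
gripper_force: 60.0
```

>>> drive_tool([
  {"hand": 1,"tx": 0,"ty": 0,"tz": -0.006,"turn": 0},
  {"hand": 1,"tx": 0,"ty": 0,"tz": -0.006,"turn": 0},
])

```text
time_s: 20.05
tcp_pos: [0.4874, -0.0534, 0.236]
eef_rot: [-179.7, -0.0, -92.5]
contact_force: [-12.3, 4.2, 34.4]
gripper_width: 0.0118
gripper_force: 60.0
```

>>> drive_tool([
  {"hand": 1,"tx": 0,"ty": 0,"tz": -0.005,"turn": 0},
  {"hand": 1,"tx": 0,"ty": 0,"tz": -0.005,"turn": 0},
])

```text
time_s: 20.25
tcp_pos: [0.4876, -0.0535, 0.2358]
eef_rot: [-179.5, -0.0, -92.5]
contact_force: [-21.7, 8.0, 55.0]
gripper_width: 0.0112
gripper_force: 60.0
```

>>> drive_tool([
  {"hand": 1,"tx": 0,"ty": 0,"tz": 0.005,"turn": 0},
  {"hand": 1,"tx": 0,"ty": 0,"tz": 0.012,"turn": 0},
  {"hand": 1,"tx": 0,"ty": 0,"tz": 0.015,"turn": 0},
  {"hand": 1,"tx": 0,"ty": 0,"tz": 0.015,"turn": 0},
])

```text
time_s: 20.65
tcp_pos: [0.4855, -0.0532, 0.2366]
eef_rot: [180.0, 0.0, -92.6]
contact_force: [0.3, -1.1, -1.2]
gripper_width: 0.0114
gripper_force: 60.0
```

>>> drive_tool([
  {"hand": 1,"tx": 0,"ty": 0,"tz": 0.004,"turn": 0},
  {"hand": 1,"tx": 0,"ty": 0,"tz": 0.004,"turn": 0},
])

```text
time_s: 20.85
tcp_pos: [0.4847, -0.0531, 0.2374]
eef_rot: [179.8, 0.0, -92.6]
contact_force: [3.4, -0.4, -14.5]
gripper_width: 0.0111
gripper_force: 60.0
```

>>> drive_tool([
  {"hand": 1,"tx": 0,"ty": 0,"tz": 0.003,"turn": 0},
  {"hand": 1,"tx": 0,"ty": 0,"tz": 0.003,"turn": 0},
])

```text
time_s: 21.05
tcp_pos: [0.4839, -0.0529, 0.2378]
eef_rot: [179.7, 0.0, -92.7]
contact_force: [6.1, -0.6, -27.8]
gripper_width: 0.0112
gripper_force: 60.0
```

The hooks are latched: a 28 N pull-up moved the clip only 1–2 mm. I'll seat it again, release and retreat.

>>> drive_tool([
  {"hand": 1,"tx": 0,"ty": 0,"tz": -0.01,"turn": 0},
  {"hand": 1,"tx": 0,"ty": 0,"tz": -0.018,"turn": 0},
  {"hand": 1,"tx": 0,"ty": 0,"tz": -0.018,"turn": 0},
  {"hand": 1,"tx": 0,"ty": 0,"tz": -0.01,"turn": 0},
  {"hand": 0.5,"tx": 0,"ty": 0,"tz": -0.009,"turn": 0},
  {"hand": 0.5,"tx": 0,"ty": 0,"tz": -0.009,"turn": 0},
  {"hand": 0.5,"tx": 0,"ty": 0,"tz": -0.009,"turn": 0},
  {"hand": 0.5,"tx": 0,"ty": 0,"tz": -0.009,"turn": 0},
  {"hand": 0.5,"tx": 0,"ty": 0,"tz": -0.009,"turn": 0},
])

```text
time_s: 21.95
tcp_pos: [0.4857, -0.0533, 0.2358]
eef_rot: [180.0, -0.0, -92.6]
contact_force: [0.3, -0.7, 0.4]
gripper_width: 0.0423
gripper_force: 0.0
```

>>> drive_tool([
  {"hand": 0.5,"tx": 0,"ty": 0,"tz": 0.04,"turn": 0},
  {"hand": 0.5,"tx": 0,"ty": 0,"tz": 0.1,"turn": 0},
  {"hand": 0.5,"tx": 0,"ty": 0,"tz": 0.15,"turn": 0},
  {"hand": 0.5,"tx": 0,"ty": -0.08,"tz": 0.17,"turn": 0},
  {"hand": 0.5,"tx": 0,"ty": -0.16,"tz": 0.17,"turn": 0},
  {"hand": 0.5,"tx": 0,"ty": -0.24,"tz": 0.17,"turn": 0},
  {"hand": 0.5,"tx": 0,"ty": -0.32,"tz": 0.17,"turn": 0},
  {"hand": 0.5,"tx": 0,"ty": -0.4,"tz": 0.17,"turn": 0},
  {"hand": 0.5,"tx": 0,"ty": -0.4,"tz": 0.17,"turn": 0},
])

```text
time_s: 22.85
tcp_pos: [0.4849, -0.2979, 0.3366]
eef_rot: [179.9, -0.0, -92.9]
contact_force: [0.2, 1.0, -1.1]
gripper_width: 0.044
gripper_force: 0.0
```

```bash
python3 - <<'E'
from h import *
c=cap('side'); d=cap('top'); a=cv2.resize(c['frame'][160:290,240:360,::-1],(360,390),interpolation=cv2.INTER_CUBIC); b=cv2.resize(d['frame'][140:270,260:380,::-1],(360,390),interpolation=cv2.INTER_CUBIC)
cv2.imwrite('pics/f.png',np.hstack([a,b]))
g=lambda u,v,z,w=-.045:[.4764+np.cos(w)*u-np.sin(w)*v,-.0536+np.sin(w)*u+np.cos(w)*v,z]
P=[g(.009,.042,.261),g(.009,-.042,.261)]
print(((proj(c,P)+[0.5,2.5]-[240,160]+.5)*3).round(),((proj(d,P)-[260,140]+.5)*3).round()+[360,0])
E
```

```text
[[222. 148.]
 [227.  87.]] [[481. 164.]
 [571. 169.]]
```

View pics/f.png

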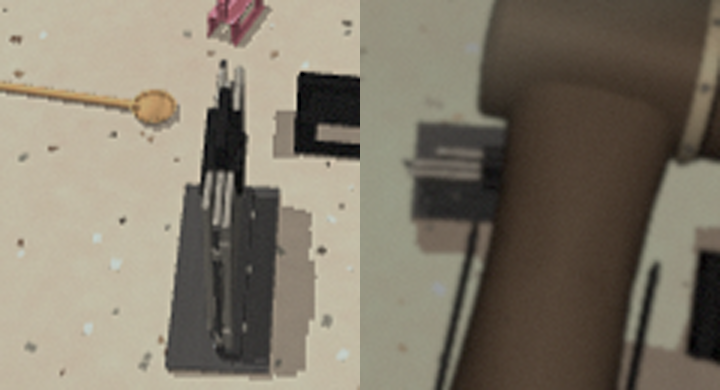

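Side view: the clip sits over the pack with its bar running from (226,87) to about (222,150), matching the prediction for fully home. The leaves are closed beneath it, and the spoon and the other clips in view have not moved.

```bash
python3 -c "
from plant import r
print(r.close_job())"
```

```text
the job is handed in; nothing more can be done
None
```

I folded the inner leaf and then the outer one fully home, pushed the carry clip on until its hooks latched (it held against a 28 N upward pull), let go and handed the job in at about 23 s; the hand-in returned no verdict.

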